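Line the bench supplies up by width on the marked strip

ROBOT

A 6-joint arm with a two-finger parallel gripper is mounted at the origin on the work surface; the furniture and walls round the work are solid. World frame = base frame: x ahead of the robot, y to its left, z up, the work surface at z = 0. Lengths are in mm, angles in rad, forces in N, time in s.
With the tool pointing down it reaches from about 350 to 775 mm from the base axis. Payload 7.3 kg.
Tool frame: the origin (TCP) lies at the very end of the fingers, on their centre line; the grasp point (between the pads) lies 19 mm behind it; z points along the fingers, y is the line along which they close (so a half turn about z gives the same grasp; the last joint's range is limited). The gripper opens to 92 mm and grips with 3 to 60 N. Pads are 19 mm wide; open, the fingers measure 130 mm over their backs; the gripper's body (75 mm by 190 mm) begins 47 mm behind the grasp point.
Start: joints at [1.139, 0.342, 1.524, -0, 1.275, -0.146], TCP at [147.995, 503.728, 226.741] pointing down, gripper open.
Joint ranges: [-2.53, 2.53], [-0.77, 2.02], [0.04, 2.7], [-1, 4.14], [0.28, 2.66], [-3.11, 3.11]. Speed limits (rad/s): [2.57, 2.57, 3.14, 3.14, 3.14, 3.14].

INTERFACE

Orientations are given as [roll, pitch, yaw] about the fixed x, y, z axes, in that order (R = Rz(yaw) Ry(pitch) Rx(roll)).
In Python, from plant import bot gives the robot as it stands.
- The arm moves only by the tool send_rows, never from a script. Its argument "rows" is a list of rows, each an object of numbers: "x", "y", "z": the shift along the tool's x, y, z in units of 0.2 m (1.0 is 0.2 m); "ax", "ay", "az": the turn, a rotation vector about the tool's x, y, z in units of 60 degrees (1.0 is 60 degrees); "jaw": the opening, from -1 (shut) to 1 (fully open), so that 0 is half open. In form: [{"x": .., "y": .., "z": .., "ax": .., "ay": .., "az": .., "jaw": ..}, ...]. A call has exactly 10 rows; each row is the pose to reach, as a shift and turn from the pose commanded when the call began, along the tool's axes at that moment; what a row does not reach only later rows make up. A row lasts 1/8 s, in which the tool goes at most 62.5 mm and 10.7 degrees, less where a joint would pass 70% of its speed; a pose out of reach is approached as far as the arm can. A call with a number of a shift or a turn outside -1 to 1 is refused whole. A call with a gripper value outside its range is refused whole. The fingers move at their own pace and stop on an object; the grip force is fixed at half the most. Time passes only in rows, so rows that repeat a pose let the fingers close, or fill a call up. It gives the time, the measured TCP pose, the force, the opening and the grip force at its end, in the units of the state.
- bot.get_obs(): the state, without advancing time (a new reading comes with each control period).
- bot.capture(name): name is "scene" or "top"; returns (picture, depth): 420x560x3 uint8, red, green, blue; 420x560 float32, mm along the optical axis (not along the pixel's ray), 0 where there is no reading.
- bot.camera_model(name): a dict with "vertical_fov" (degrees; the focal length in pixels is half the picture's height over the tangent of half this angle, whatever the lens; pixels are square), "cx", "cy" (the principal point, pixels), "R" (3x3) and "t" (3): a world point X has camera coordinates R X + t. Camera axes: x right, y down, z forward; pixel columns grow to the right and rows downward; lengths in mm; the calibration is good to about 2 mm. A picture is of the moment at which its call begins. camera_model takes no time and is no camera call.
- bot.close_job(): hands the job in; it is judged then, once.
The state is a dict: "time": time; "joint_positions": joint angles; "dq": joint speeds; "tau": joint torques, N m; "tool_pos": TCP position; "tcp_rot": TCP orientation; "contact_force": force on the tool from outside, world axes, zero at the start; "moment": the same for the moment, N m; "grip_width": finger opening in mm; "finger_force": force on a finger pad.
Only numpy, scipy, OpenCV 4.12 (cv2) and the standard library are available. Lean on these libraries where they do the work, as an engineer would, in place of code of your own. Each camera call takes 0.05 s, during which the arm holds its last target. There are 200 camera calls.

TASK

Tidy the supplies: stand the battery, the white label roll, the green flux tin and the black tape roll on the four ring marks of the wooden strip, one on each mark and centred on it, in order of width as seen from above, the narrowest on the mark next to the red end block and the widest next to the grey one. Keep each one upright as it stands now, let go of them all, and leave the spare wheel where it lies.

Things in the scene. Friction and masses are not known exactly. Their poses are not given: they have to be found in the camera images.
- battery: AA cell, black with a pale copper-coloured top, standing upright: 14 mm across, 50 mm tall, about 25 g; the narrowest of the four. Origin: centre of its underside, z up along it. Its sides grip as a square post along its own x and y.
- label_roll: small white roll of labels on a brown core, standing on end: 39 mm across, 28 mm tall, about 30 g; second narrowest. Origin: centre of its underside, z up. It is gripped as a solid 39 mm square along its own x and y axes; taken askew it turns into line.
- flux_tin: low round tin with a green lid, 52 mm across, 19 mm tall, about 70 g; second widest. Origin: centre of its underside, z up. Grip it across the lid in any direction.
- tape: roll of black insulating tape with a hole, lying flat: 62 mm across, 19 mm tall, about 50 g; the widest. Origin: centre of its underside, z up. Grip it across the outside in any direction.
- strip: dark wooden strip fixed to the table, 280 x 80 mm, its top 8 mm above the table, with four white rings (33 mm across) as marks. Origin: centre of its underside; x along the strip, y across it. The marks lie on its centre line (y = 0) at x = -105, -35, 35 and 105 mm; which end is red changes from start to start.
- red_end: red block across one end of the strip, fixed to the table, 14 mm along the strip x 80 mm across it x 16 mm high. Origin: centre of its underside, 148 mm from the strip's centre on the strip's x axis, at its + or - end.
- grey_end: the same block in grey, across the other end of the strip, fixed.
- spare_wheel: spare wheel of a robot car, white with a black tyre, lying flat and loose: 58 mm across, 6 mm thick. Not part of the row; to be left alone. Origin: centre of its underside.
- clamp_lamp: blue desk lamp at the right rear, fixed, always in the same place; keep clear. Its shade, 170 mm across, hangs 130 to 310 mm above the table round x = 0.575, y = -0.25 (this entry's origin lies beside it). Also always in place: the red soldering station between robot and strip, x 0.26 to 0.40, y -0.09 to 0.06, 83 mm high; pass over it.

How it is judged:
By the outcome, as a careful person would: the job done as asked, in the order asked, and still so for the second after the job is handed in, with the robot touching nothing.
It also fails if it takes over 115 s, if anything falls off the work surface, if the arm or the gripper's body presses on something with over 40 N, if the wrist force passes 120 N, or if a joint passes its speed limit or range.

## Working session

There is one attempt and no reset: what is moved stays moved. The work goes in short steps, Python scripts to look and compute and a tool call to move; the robot and the scene stay as the last step left them, time stands still between calls to the robot, and variables do not carry over. Pictures are saved under pics/ and viewed, at most 14 in all, crops included, and the job is handed in when it is done.

Besides the shell and the picture viewer there is one more tool, called after "Call:" as name(argument=value, ...) on one line, values as JSON. send_rows: Moves the arm, as the interface text tells. Its arguments: {"type":"object","properties":{"rows":{"type":"array","items":{"type":"object","properties":{"x":{"type":"number","minimum":-1,"maximum":1},"y":{"type":"number","minimum":-1,"maximum":1},"z":{"type":"number","minimum":-1,"maximum":1},"ax":{"type":"number","minimum":-1,"maximum":1},"ay":{"type":"number","minimum":-1,"maximum":1},"az":{"type":"number","minimum":-1,"maximum":1},"jaw":{"type":"number"}}}}},"required":["rows"]}

```bash
ls; mkdir -p pics
python3 - <<'E'
from plant import bot
import cv2,numpy as np
for n in("scene","top"):
    p,d=bot.capture(n); cv2.imwrite(f"pics/{n}0.png",p[...,::-1]); np.savez(f"{n}0.npz",p=p,d=d)
    print(n,bot.camera_model(n))
o=bot.get_obs();print(o)
E
```

```text
pics
scene {'vertical_fov': 57.06723135377893, 'cx': 280.6114584302348, 'cy': 203.92246601153096, 'R': array([[-0.95859364, -0.28476694, -0.00245294],
       [-0.21310306,  0.72301639, -0.65714107],
       [ 0.18890557, -0.62940852, -0.75376363]]), 't': array([546.33992005, 167.87253561, 873.85076893])}
top {'vertical_fov': 48.7790109630603, 'cx': 281.36891122834686, 'cy': 213.18084104129102, 'R': array([[-0.0169571 , -0.99977127,  0.0130329 ],
       [-0.99929982,  0.01651143, -0.03357445],
       [ 0.03335158, -0.0135931 , -0.99935124]]), 't': array([  24.42940316,  529.84321688, 1251.87492001])}
{'time': 0.1, 'joint_positions': array([ 1.13899052e+00,  3.42679738e-01,  1.52490928e+00,  8.41544198e-06,
        1.27541425e+00, -1.45977274e-01]), 'dq': array([ 0.00032273,  0.00027156, -0.00170942,  0.00058574,  0.00138095,
       -0.00064311]), 'tau': array([ 2.12741172e-03, -4.32007670e+01, -2.44693440e+01,  7.21182232e-02,
        5.26067102e-02, -1.01691769e-04]), 'tool_pos': array([147.83673027, 503.37817822, 226.10487342]), 'tcp_rot': array([-3.14019821e+00, -2.13149447e-04,  2.85576152e+00]), 'contact_force': array([ 0.36005363, -0.49914639, -0.40492313]), 'moment': array([ 0.02906974,  0.01131792, -0.02869083]), 'finger_force': 0.0, 'grip_width': 91.99154336587814}
```

View pics/top0.png

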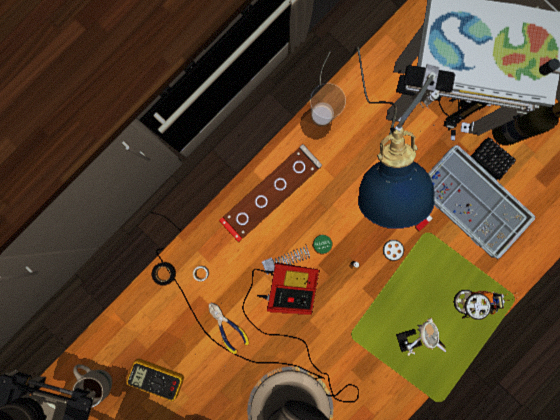

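View pics/scene0.png

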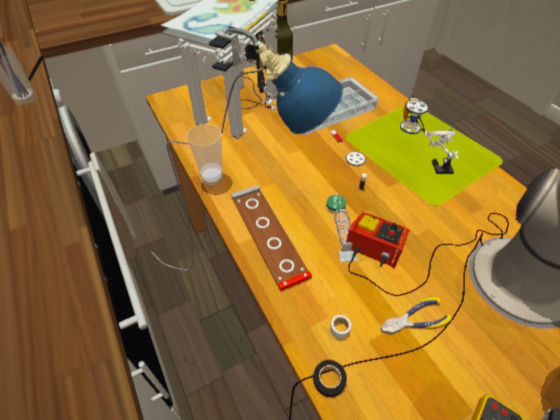

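The top view shows the strip running from the red end (230,230) to the grey end (312,156), with the rings between them. The tape is at (163,273), the label roll at (201,273), the tin at (322,244), the battery at (355,265) and the spare wheel at (393,250). The scene view shows the same layout, with the red end nearest the camera.

```bash
cat > h.py <<'E'
import numpy as np,cv2
from plant import bot
def ray(n,uv,z):
    m=bot.camera_model(n);f=210/np.tan(np.radians(m["vertical_fov"]/2));R,t=m["R"],m["t"]
    c=-R.T@t; d=R.T@np.array([(uv[0]-m["cx"])/f,(uv[1]-m["cy"])/f,1]); s=(z-c[2])/d[2]
    return (c+s*d).round(1)
def blobs(n,p,mask,box,amin=8,fill=True):
    x0,y0,x1,y1=box; m=np.zeros(mask.shape,np.uint8); m[y0:y1,x0:x1]=mask[y0:y1,x0:x1]
    cs,_=cv2.findContours(m,cv2.RETR_EXTERNAL,cv2.CHAIN_APPROX_NONE); out=[]
    for c in cs:
        f=np.zeros_like(m); cv2.drawContours(f,[c],-1,1,-1)
        if f.sum()>=amin:
            v,u=np.nonzero(f); e=cv2.minAreaRect(c)
            out.append(((u.mean(),v.mean()),f.sum(),np.round(e[1],1)))
    return sorted(out,key=lambda o:-o[1])
def masks(p):
    h=cv2.cvtColor(p,cv2.COLOR_RGB2HSV).astype(int);H,S,V=h[...,0],h[...,1],h[...,2]
    return dict(white=(S<70)&(V>120),green=(H>45)&(H<90)&(S>80),dark=V<60,red=((H<6)|(H>174))&(S>170)&(V>100))
E
python3 - <<'E'
from h import *
Z=lambda **k:k
top={"ring":("white",(225,150,310,228),8),"roll":("white",(185,258,215,290),28),"tin":("green",(305,230,340,258),19),"tape":("dark",(149,259,178,288),19),"batt":("dark",(347,255,363,273),30),"wheel":("white",(380,236,408,264),6),"red":("red",(215,215,245,245),16)}
sc={"ring":("white",(240,195,300,275),8),"roll":("white",(325,310,357,342),28),"tin":("green",(322,190,350,215),19),"tape":("dark",(308,357,350,400),19),"batt":("dark",(355,170,370,192),25),"wheel":("white",(343,148,368,168),6),"red":("red",(275,268,315,290),16)}
for n,t in(("top",top),("scene",sc)):
    p=np.load(n+"0.npz")["p"];m=masks(p)
    for k,(c,b,z) in t.items():
        for uv,a,e in blobs(n,p,m[c],b)[:6]: print(n,k,np.round(uv,1),a,e,ray(n,uv,z))
def crop(n,b,k):
    x0,y0,x1,y1=b;return cv2.resize(np.load(n+"0.npz")["p"][y0:y1,x0:x1,::-1],None,fx=k,fy=k,interpolation=2)
a=crop("top",(145,225,405,290),3);b=crop("scene",(300,140,400,215),4);c=crop("scene",(300,305,400,400),3)
o=np.zeros((600,800,3),np.uint8);o[:195,:780]=a;o[200:500,:400]=b;o[200:485,420:720]=c;cv2.imwrite("pics/c.png",o)
E
```

```text
top ring [241.9 218.2] 136 [12. 12.] [518.2 123.    8. ]
top ring [260.8 201. ] 135 [12. 12.] [564.2  71.1   8. ]
top ring [279.7 183.8] 132 [12. 12.] [610.6  18.7   8. ]
top ring [298.8 166.5] 127 [11. 12.] [657.1 -34.2   8. ]
top ring [306.9 152.5] 27 [9.2 3.4] [695.3 -57.1   8. ]
top roll [200.1 273.2] 174 [14. 14.] [373.3 234.9  28. ]
top tin [322.2 243.7] 257 [17.  17.7] [445.6 -93.   19. ]
top tape [163.2 273.1] 423 [22.6 22.6] [374.4 335.   19. ]
top tape [150.4 260.1] 13 [3. 4.] [409.9 368.9  19. ]
top batt [352.1 262.5] 11 [2.2 4.5] [ 394.4 -170.8   30. ]
top wheel [393.2 249.9] 291 [18. 18.] [ 425.1 -288.1    6. ]
top red [230.3 229. ] 153 [28.4  5.3] [489.4 154.2  16. ]
scene ring [286.3 265.3] 165 [13. 14.] [519.7 123.6   8. ]
scene ring [273.8 242.7] 145 [11. 14.] [566.  71.   8.]
scene ring [262.4 222. ] 128 [10. 13.] [612.3  18.5   8. ]
scene ring [251.7 203.3] 112 [ 9.8 13.1] [658.8 -33.1   8. ]
scene roll [340.2 326. ] 372 [22. 19.] [374.  240.9  28. ]
scene tin [335.9 202.6] 203 [18. 14.] [446.9 -88.   19. ]
scene tape [329.3 378.3] 893 [32.6 33.5] [374.2 341.9  19. ]
scene batt [361.4 184.8] 24 [3. 7.] [ 393.3 -164.3   25. ]
scene wheel [355.2 158.1] 197 [12. 18.] [ 427.2 -286.5    6. ]
scene red [294.5 280.5] 198 [ 6.7 33.6] [490.1 160.7  16. ]h.py:15: RuntimeWarning: overflow encountered in scalar negative
  return sorted(out,key=lambda o:-o[1])
```

View pics/c.png

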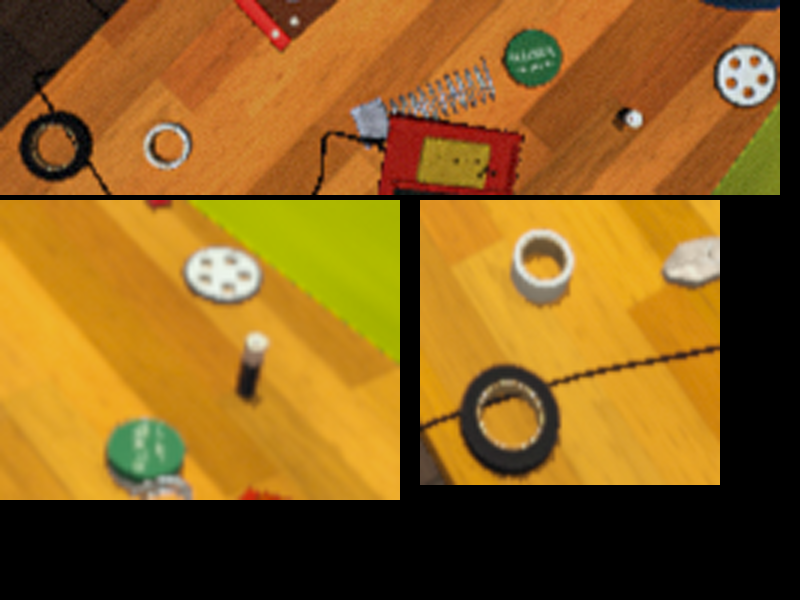

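The crops confirm the battery top at top-view (355,265), with its shadow to the left. The iron holder's spring ends at about (308,250), close beside the tin. Next I'll use the depth images for object centres and the height of obstacles round the tin.

```bash
cat >> h.py <<'E'
def cloud(n,d):
    m=bot.camera_model(n);f=210/np.tan(np.radians(m["vertical_fov"]/2))
    v,u=np.mgrid[:420,:560]; X=np.stack([(u-m["cx"])/f*d,(v-m["cy"])/f*d,d],-1)-m["t"]
    W=X@m["R"]; W[d<=0]=np.nan; return W
def topc(W,c,r,z0,z1):
    k=(np.hypot(W[...,0]-c[0],W[...,1]-c[1])<r)&(W[...,2]>z0)&(W[...,2]<z1); q=W[k]
    if len(q)<3: return len(q)
    (cx,cy),R=cv2.minEnclosingCircle(q[:,:2].astype(np.float32)); b=(q[:,:2].min(0)+q[:,:2].max(0))/2
    return len(q),np.round([cx,cy,R],1),b.round(1),np.median(q[:,2]).round(1)
E
python3 - <<'E'
from h import *
W={n:cloud(n,np.load(n+"0.npz")["d"]) for n in("top","scene")}
for n,w in W.items():
    print(n,"table z",np.nanmedian(w[200:215,330:345,2]) if n=="top" else np.nanmedian(w[230:240,310:325,2]))
    for k,c,r,h in(("batt",(394,-165),25,50),("roll",(374,237),35,28),("tin",(446,-91),34,19),("tape",(374,337),42,19)):
        print(k,topc(w,c,r,h-5,h+6))
    for z in(30,50,60,70):
        k=(w[...,2]>z)&(w[...,2]<140)&(w[...,0]>330)&(w[...,0]<540)&(w[...,1]>-190)&(w[...,1]<40)
        q=w[k]; print(z,len(q),q.min(0).round() if len(q) else "",q.max(0).round() if len(q) else "", "maxx for y<-40:",q[q[:,1]<-40][:,0].max().round() if (q[:,1]<-40).any() else "")
E=[(355.3,264.7)]
print("battop top",ray("top",(355.3,264.7),50),"scene",ray("scene",(300+256/4,140+(343-200)/4),50))
w=W["top"]
for z0,z1 in ((12,25),(25,40),(40,60)):
    k=(w[...,2]>z0)&(w[...,2]<z1)&(w[...,0]>400)&(w[...,0]<500)&(w[...,1]>-66)&(w[...,1]<40);q=w[k];print(z0,len(q),q.min(0).round() if len(q) else "",q.max(0).round() if len(q) else "")
E
```

```text
top table z -1.631958138234157
batt (24, array([ 390.8, -178.1,    6.7]), array([ 390.7, -178. ]), np.float64(48.7))
roll (67, array([371.5, 235. ,  19.2]), array([371.4, 235.1]), np.float64(27.5))
tin (262, array([444.4, -93.9,  25.7]), array([444.9, -92.8]), np.float64(17.9))
tape (270, array([372.8, 336.5,  31.2]), array([372.2, 335.7]), np.float64(18.1))
30 946 [ 330. -184.   30.] [441.  39.  86.] maxx for y<-40: 441.0
50 619 [ 330. -183.   50.] [399.  39.  86.] maxx for y<-40: 395.0
60 417 [330. -21.  60.] [399.  39.  86.] maxx for y<-40: 
70 135 [330.  -3.  70.] [398.  39.  86.] maxx for y<-40: 
scene table z 0.8733416428037872
batt (24, array([ 393.5, -177.3,    7.5]), array([ 393.5, -177.8]), np.float64(49.7))
roll (157, array([374.3, 236.2,  19.7]), array([374.2, 236.2]), np.float64(27.8))
tin (252, array([447.8, -92.4,  25.9]), array([448. , -92.3]), np.float64(19.9))
tape (640, array([375. , 337.4,  31.7]), array([374.8, 337.4]), np.float64(19.5))
30 862 [ 330. -185.   30.] [447.  40.  85.] maxx for y<-40: 447.0
50 538 [ 331. -183.   50.] [402.  40.  85.] maxx for y<-40: 400.0
60 371 [331. -20.  60.] [402.  40.  85.] maxx for y<-40: 
70 176 [331.  -3.  70.] [401.  40.  85.] maxx for y<-40: 
battop top [ 390.1 -175.9   50. ] scene [ 391.9 -174.1   50. ]
12 19 [400. -57.  12.] [446.  35.  25.]
25 113 [400. -56.  25.] [441.  35.  40.]
40 5 [405. -45.  40.] [425.  -2.  41.]
```

```bash
cat >> h.py <<'E'
def plan(calls,start=None):
    """calls: list of lists of (x,y,z,yaw); prints shifts (move units) from each call's start pose"""
    if start is None:
        o=bot.get_obs(); start=(*o["tool_pos"],o["tcp_rot"][2])
    for i,c in enumerate(calls):
        s=np.array(start)
        for w in c:
            d=np.array(w)-s; cs,sn=np.cos(s[3]),np.sin(s[3]); dy=(d[3]+np.pi)%(2*np.pi)-np.pi
            print(i,w,"x %.3f y %.3f z %.3f az %.3f"%((d[0]*cs+d[1]*sn)/200,(d[0]*sn-d[1]*cs)/200,-d[2]/200,-dy/np.radians(60)))
        start=c[-1]
E
python3 - <<'E'
from h import *
Y=2.297
plan([[(290,410,160,Y)],[(373.8,336.8,110,Y),(373.8,336.8,4,Y)],[(373.8,336.8,130,Y)],[(480,198,130,Y)],[(586,60,130,Y)],[(658,-33.6,110,Y),(658,-33.6,60,Y)],[(658,-33.6,13.5,Y)]])
E
```

```text
0 (290, 410, 160, 2.297) x -0.814 y -0.248 z 0.331 az 0.534
1 (373.8, 336.8, 110, 2.297) x -0.552 y 0.070 z 0.250 az -0.000
1 (373.8, 336.8, 4, 2.297) x -0.552 y 0.070 z 0.780 az -0.000
2 (373.8, 336.8, 130, 2.297) x 0.000 y 0.000 z -0.630 az -0.000
3 (480, 198, 130, 2.297) x -0.872 y -0.064 z -0.000 az -0.000
4 (586, 60, 130, 2.297) x -0.868 y -0.062 z -0.000 az -0.000
5 (658, -33.6, 110, 2.297) x -0.589 y -0.042 z 0.100 az -0.000
5 (658, -33.6, 60, 2.297) x -0.589 y -0.042 z 0.350 az -0.000
6 (658, -33.6, 13.5, 2.297) x 0.000 y 0.000 z 0.233 az -0.000
```

Call:
send_rows(rows=[{"x": -0.2,"y": -0.06,"z": 0.08,"az": 0.13,"jaw": 1},{"x": -0.4,"y": -0.12,"z": 0.16,"az": 0.26,"jaw": 1},{"x": -0.6,"y": -0.18,"z": 0.24,"az": 0.4,"jaw": 1},{"x": -0.814,"y": -0.248,"z": 0.331,"az": 0.534,"jaw": 1},{"x": -0.814,"y": -0.248,"z": 0.331,"az": 0.534,"jaw": 1},{"x": -0.814,"y": -0.248,"z": 0.331,"az": 0.534,"jaw": 1},{"x": -0.814,"y": -0.248,"z": 0.331,"az": 0.534,"jaw": 1},{"x": -0.814,"y": -0.248,"z": 0.331,"az": 0.534,"jaw": 1},{"x": -0.814,"y": -0.248,"z": 0.331,"az": 0.534,"jaw": 1},{"x": -0.814,"y": -0.248,"z": 0.331,"az": 0.534,"jaw": 1}])

```text
schema error: expected keys x, y, z, ax, ay, az, jaw
```

Call:
send_rows(rows=[{"x": -0.2,"y": -0.06,"z": 0.08,"ax": 0,"ay": 0,"az": 0.13,"jaw": 1},{"x": -0.4,"y": -0.12,"z": 0.16,"ax": 0,"ay": 0,"az": 0.26,"jaw": 1},{"x": -0.6,"y": -0.18,"z": 0.24,"ax": 0,"ay": 0,"az": 0.4,"jaw": 1},{"x": -0.814,"y": -0.248,"z": 0.331,"ax": 0,"ay": 0,"az": 0.534,"jaw": 1},{"x": -0.814,"y": -0.248,"z": 0.331,"ax": 0,"ay": 0,"az": 0.534,"jaw": 1},{"x": -0.814,"y": -0.248,"z": 0.331,"ax": 0,"ay": 0,"az": 0.534,"jaw": 1},{"x": -0.814,"y": -0.248,"z": 0.331,"ax": 0,"ay": 0,"az": 0.534,"jaw": 1},{"x": -0.814,"y": -0.248,"z": 0.331,"ax": 0,"ay": 0,"az": 0.534,"jaw": 1},{"x": -0.814,"y": -0.248,"z": 0.331,"ax": 0,"ay": 0,"az": 0.534,"jaw": 1},{"x": -0.814,"y": -0.248,"z": 0.331,"ax": 0,"ay": 0,"az": 0.534,"jaw": 1}])

```text
time: 1.35
tool_pos: [290.0, 410.4, 160.6]
tcp_rot: [3.141, -0.0, 2.297]
contact_force: [-0.2, -0.2, -0.4]
grip_width: 91.9
finger_force: 0.0
```

Call:
send_rows(rows=[{"x": -0.2,"y": 0.03,"z": 0.1,"ax": 0,"ay": 0,"az": 0,"jaw": 1},{"x": -0.4,"y": 0.05,"z": 0.18,"ax": 0,"ay": 0,"az": 0,"jaw": 1},{"x": -0.552,"y": 0.07,"z": 0.25,"ax": 0,"ay": 0,"az": 0,"jaw": 1},{"x": -0.552,"y": 0.07,"z": 0.25,"ax": 0,"ay": 0,"az": 0,"jaw": 1},{"x": -0.552,"y": 0.07,"z": 0.4,"ax": 0,"ay": 0,"az": 0,"jaw": 1},{"x": -0.552,"y": 0.07,"z": 0.55,"ax": 0,"ay": 0,"az": 0,"jaw": 1},{"x": -0.552,"y": 0.07,"z": 0.68,"ax": 0,"ay": 0,"az": 0,"jaw": 1},{"x": -0.552,"y": 0.07,"z": 0.75,"ax": 0,"ay": 0,"az": 0,"jaw": 1},{"x": -0.552,"y": 0.07,"z": 0.78,"ax": 0,"ay": 0,"az": 0,"jaw": 1},{"x": -0.552,"y": 0.07,"z": 0.78,"ax": 0,"ay": 0,"az": 0,"jaw": 0.3}])

```text
time: 2.6
tool_pos: [374.1, 337.3, 4.9]
tcp_rot: [3.141, -0.0, 2.297]
contact_force: [0.0, 0.8, -0.3]
grip_width: 85.9
finger_force: 0.0
```

Call:
send_rows(rows=[{"x": 0,"y": 0,"z": 0,"ax": 0,"ay": 0,"az": 0,"jaw": -1},{"x": 0,"y": 0,"z": 0,"ax": 0,"ay": 0,"az": 0,"jaw": -1},{"x": 0,"y": 0,"z": 0,"ax": 0,"ay": 0,"az": 0,"jaw": -1},{"x": 0,"y": 0,"z": 0,"ax": 0,"ay": 0,"az": 0,"jaw": -1},{"x": 0,"y": 0,"z": 0,"ax": 0,"ay": 0,"az": 0,"jaw": -1},{"x": 0,"y": 0,"z": -0.1,"ax": 0,"ay": 0,"az": 0,"jaw": -1},{"x": 0,"y": 0,"z": -0.25,"ax": 0,"ay": 0,"az": 0,"jaw": -1},{"x": 0,"y": 0,"z": -0.45,"ax": 0,"ay": 0,"az": 0,"jaw": -1},{"x": 0,"y": 0,"z": -0.63,"ax": 0,"ay": 0,"az": 0,"jaw": -1},{"x": 0,"y": 0,"z": -0.63,"ax": 0,"ay": 0,"az": 0,"jaw": -1}])

```text
time: 3.85
tool_pos: [375.3, 337.9, 132.9]
tcp_rot: [3.136, 0.001, 2.297]
contact_force: [0.0, 0.9, -1.2]
grip_width: 60.6
finger_force: 30.0
```

Call:
send_rows(rows=[{"x": -0.1,"y": -0.007,"z": 0,"ax": 0,"ay": 0,"az": 0,"jaw": -1},{"x": -0.25,"y": -0.02,"z": 0,"ax": 0,"ay": 0,"az": 0,"jaw": -1},{"x": -0.4,"y": -0.03,"z": 0,"ax": 0,"ay": 0,"az": 0,"jaw": -1},{"x": -0.5,"y": -0.037,"z": 0,"ax": 0,"ay": 0,"az": 0,"jaw": -1},{"x": -0.6,"y": -0.044,"z": 0,"ax": 0,"ay": 0,"az": 0,"jaw": -1},{"x": -0.7,"y": -0.05,"z": 0,"ax": 0,"ay": 0,"az": 0,"jaw": -1},{"x": -0.8,"y": -0.057,"z": 0,"ax": 0,"ay": 0,"az": 0,"jaw": -1},{"x": -0.872,"y": -0.064,"z": 0,"ax": 0,"ay": 0,"az": 0,"jaw": -1},{"x": -0.872,"y": -0.064,"z": 0,"ax": 0,"ay": 0,"az": 0,"jaw": -1},{"x": -0.872,"y": -0.064,"z": 0,"ax": 0,"ay": 0,"az": 0,"jaw": -1}])

```text
time: 5.1
tool_pos: [479.8, 198.3, 130.5]
tcp_rot: [-3.142, -0.0, 2.297]
contact_force: [0.5, -0.7, -0.3]
grip_width: 60.8
finger_force: 30.0
```

Call:
send_rows(rows=[{"x": -0.1,"y": -0.007,"z": 0,"ax": 0,"ay": 0,"az": 0,"jaw": -1},{"x": -0.25,"y": -0.02,"z": 0,"ax": 0,"ay": 0,"az": 0,"jaw": -1},{"x": -0.4,"y": -0.03,"z": 0,"ax": 0,"ay": 0,"az": 0,"jaw": -1},{"x": -0.5,"y": -0.037,"z": 0,"ax": 0,"ay": 0,"az": 0,"jaw": -1},{"x": -0.6,"y": -0.044,"z": 0,"ax": 0,"ay": 0,"az": 0,"jaw": -1},{"x": -0.7,"y": -0.05,"z": 0,"ax": 0,"ay": 0,"az": 0,"jaw": -1},{"x": -0.8,"y": -0.057,"z": 0,"ax": 0,"ay": 0,"az": 0,"jaw": -1},{"x": -0.868,"y": -0.062,"z": 0,"ax": 0,"ay": 0,"az": 0,"jaw": -1},{"x": -0.868,"y": -0.062,"z": 0,"ax": 0,"ay": 0,"az": 0,"jaw": -1},{"x": -0.868,"y": -0.062,"z": 0,"ax": 0,"ay": 0,"az": 0,"jaw": -1}])

```text
time: 6.35
tool_pos: [585.7, 60.3, 130.4]
tcp_rot: [-3.141, -0.001, 2.297]
contact_force: [-0.1, -0.7, -0.8]
grip_width: 60.8
finger_force: 30.0
```

Call:
send_rows(rows=[{"x": -0.1,"y": -0.007,"z": 0,"ax": 0,"ay": 0,"az": 0,"jaw": -1},{"x": -0.25,"y": -0.02,"z": 0,"ax": 0,"ay": 0,"az": 0,"jaw": -1},{"x": -0.4,"y": -0.03,"z": 0.03,"ax": 0,"ay": 0,"az": 0,"jaw": -1},{"x": -0.5,"y": -0.037,"z": 0.06,"ax": 0,"ay": 0,"az": 0,"jaw": -1},{"x": -0.589,"y": -0.042,"z": 0.1,"ax": 0,"ay": 0,"az": 0,"jaw": -1},{"x": -0.589,"y": -0.042,"z": 0.16,"ax": 0,"ay": 0,"az": 0,"jaw": -1},{"x": -0.589,"y": -0.042,"z": 0.24,"ax": 0,"ay": 0,"az": 0,"jaw": -1},{"x": -0.589,"y": -0.042,"z": 0.32,"ax": 0,"ay": 0,"az": 0,"jaw": -1},{"x": -0.589,"y": -0.042,"z": 0.4,"ax": 0,"ay": 0,"az": 0,"jaw": -1},{"x": -0.589,"y": -0.042,"z": 0.4,"ax": 0,"ay": 0,"az": 0,"jaw": -1}])

```text
time: 7.6
tool_pos: [656.8, -33.2, 48.6]
tcp_rot: [-3.14, -0.003, 2.297]
contact_force: [-0.6, 0.8, -0.7]
grip_width: 60.5
finger_force: 30.0
```

Run:
```python
from h import *
p,d=bot.capture("scene");o=bot.get_obs();print(o["tool_pos"],o["tcp_rot"],o["grip_width"])
plan([[(658,-33.6,13,2.297)]])
w=cloud("scene",d)
cv2.imwrite("pics/s1.png",cv2.resize(p[120:300,180:400,::-1],None,fx=3,fy=3))
```

```text
[657.61293161 -33.43827956  49.78338265] [-3.14086350e+00 -1.10744760e-03  2.29689524e+00] 60.77686931982488
0 (658, -33.6, 13, 2.297) x -0.002 y 0.001 z 0.184 az -0.000
```

View pics/s1.png

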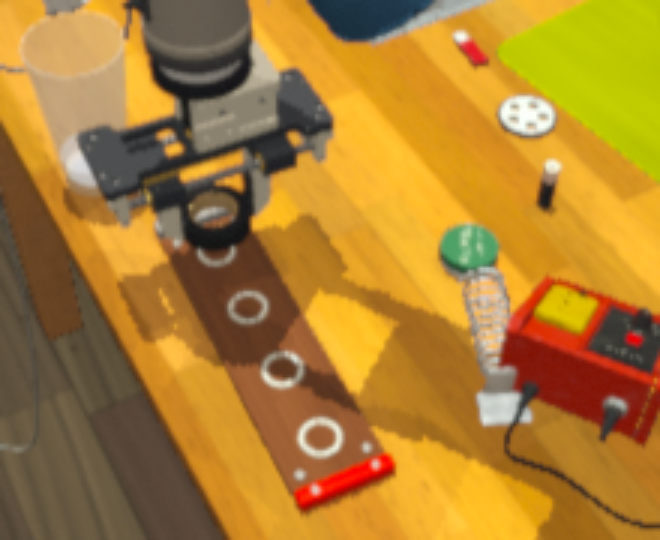

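The picture shows the tape held level above the far mark; in the crop it is at (217,215) and the glass is well clear. I'll lower it and release.

Call:
send_rows(rows=[{"x": 0,"y": 0,"z": 0.06,"ax": 0,"ay": 0,"az": 0,"jaw": -1},{"x": 0,"y": 0,"z": 0.12,"ax": 0,"ay": 0,"az": 0,"jaw": -1},{"x": 0,"y": 0,"z": 0.16,"ax": 0,"ay": 0,"az": 0,"jaw": -1},{"x": 0,"y": 0,"z": 0.184,"ax": 0,"ay": 0,"az": 0,"jaw": -1},{"x": 0,"y": 0,"z": 0.184,"ax": 0,"ay": 0,"az": 0,"jaw": -1},{"x": 0,"y": 0,"z": 0.184,"ax": 0,"ay": 0,"az": 0,"jaw": -1},{"x": 0,"y": 0,"z": 0.184,"ax": 0,"ay": 0,"az": 0,"jaw": 0.7},{"x": 0,"y": 0,"z": 0.184,"ax": 0,"ay": 0,"az": 0,"jaw": 0.7},{"x": 0,"y": 0,"z": 0.184,"ax": 0,"ay": 0,"az": 0,"jaw": 0.7},{"x": 0,"y": 0,"z": 0.184,"ax": 0,"ay": 0,"az": 0,"jaw": 0.7}])

```text
time: 8.9
tool_pos: [658.0, -33.7, 13.7]
tcp_rot: [3.141, -0.0, 2.297]
contact_force: [0.4, 0.6, 0.3]
grip_width: 77.9
finger_force: 0.0
```

Run:
```python
from h import *
o=bot.get_obs();print(o["tool_pos"],o["tcp_rot"],o["grip_width"])
Y=2.617
plan([[(658,-33.6,110,2.297)],[(560,-55,120,Y)],[(446.2,-93,110,Y),(446.2,-93,4,Y)],[(446.2,-93,120,Y)],[(560,-20,120,2.297)],[(611.5,18.6,110,2.297),(611.5,18.6,50,2.297)]])
```

```text
[658.00218489 -33.71378733  13.73666192] [ 3.14148398e+00 -3.69013216e-05  2.29660381e+00] 77.89884921009809
0 (658, -33.6, 110, 2.297) x 0.000 y 0.000 z -0.481 az -0.000
1 (560, -55, 120, 2.617) x 0.245 y -0.437 z -0.050 az -0.306
2 (446.2, -93, 110, 2.617) x 0.397 y -0.449 z 0.050 az -0.000
2 (446.2, -93, 4, 2.617) x 0.397 y -0.449 z 0.580 az -0.000
3 (446.2, -93, 120, 2.617) x 0.000 y 0.000 z -0.580 az -0.000
4 (560, -20, 120, 2.297) x -0.310 y 0.601 z -0.000 az 0.306
5 (611.5, 18.6, 110, 2.297) x -0.027 y 0.321 z 0.050 az -0.000
5 (611.5, 18.6, 50, 2.297) x -0.027 y 0.321 z 0.350 az -0.000
```

Call:
send_rows(rows=[{"x": 0,"y": 0,"z": -0.08,"ax": 0,"ay": 0,"az": 0,"jaw": 0.7},{"x": 0,"y": 0,"z": -0.2,"ax": 0,"ay": 0,"az": 0,"jaw": 0.7},{"x": 0,"y": 0,"z": -0.35,"ax": 0,"ay": 0,"az": 0,"jaw": 0.7},{"x": 0,"y": 0,"z": -0.481,"ax": 0,"ay": 0,"az": 0,"jaw": 0.7},{"x": 0.08,"y": -0.1,"z": -0.52,"ax": 0,"ay": 0,"az": -0.07,"jaw": 0.7},{"x": 0.16,"y": -0.2,"z": -0.531,"ax": 0,"ay": 0,"az": -0.15,"jaw": 0.7},{"x": 0.24,"y": -0.3,"z": -0.531,"ax": 0,"ay": 0,"az": -0.23,"jaw": 0.7},{"x": 0.301,"y": -0.387,"z": -0.531,"ax": 0,"ay": 0,"az": -0.306,"jaw": 0.7},{"x": 0.301,"y": -0.387,"z": -0.531,"ax": 0,"ay": 0,"az": -0.306,"jaw": 0.7},{"x": 0.301,"y": -0.387,"z": -0.531,"ax": 0,"ay": 0,"az": -0.306,"jaw": 0.7}])

```text
time: 10.15
tool_pos: [561.3, -40.2, 120.8]
tcp_rot: [3.141, 0.002, 2.616]
contact_force: [0.6, 0.5, 0.4]
grip_width: 78.1
finger_force: 0.0
```

Call:
send_rows(rows=[{"x": 0.12,"y": -0.17,"z": 0,"ax": 0,"ay": 0,"az": 0,"jaw": 0.7},{"x": 0.24,"y": -0.34,"z": 0.02,"ax": 0,"ay": 0,"az": 0,"jaw": 0.7},{"x": 0.36,"y": -0.514,"z": 0.05,"ax": 0,"ay": 0,"az": 0,"jaw": 0.7},{"x": 0.36,"y": -0.514,"z": 0.05,"ax": 0,"ay": 0,"az": 0,"jaw": 0.7},{"x": 0.36,"y": -0.514,"z": 0.2,"ax": 0,"ay": 0,"az": 0,"jaw": 0.7},{"x": 0.36,"y": -0.514,"z": 0.35,"ax": 0,"ay": 0,"az": 0,"jaw": 0.7},{"x": 0.36,"y": -0.514,"z": 0.48,"ax": 0,"ay": 0,"az": 0,"jaw": 0.7},{"x": 0.36,"y": -0.514,"z": 0.56,"ax": 0,"ay": 0,"az": 0,"jaw": 0.7},{"x": 0.36,"y": -0.514,"z": 0.58,"ax": 0,"ay": 0,"az": 0,"jaw": 0.7},{"x": 0.36,"y": -0.514,"z": 0.58,"ax": 0,"ay": 0,"az": 0,"jaw": 0.5}])

```text
time: 11.4
tool_pos: [447.4, -93.0, 4.0]
tcp_rot: [3.141, 0.001, 2.617]
contact_force: [0.2, -0.1, 0.5]
grip_width: 72.1
finger_force: 0.0
```

Call:
send_rows(rows=[{"x": 0,"y": 0,"z": 0,"ax": 0,"ay": 0,"az": 0,"jaw": -1},{"x": 0,"y": 0,"z": 0,"ax": 0,"ay": 0,"az": 0,"jaw": -1},{"x": 0,"y": 0,"z": 0,"ax": 0,"ay": 0,"az": 0,"jaw": -1},{"x": 0,"y": 0,"z": 0,"ax": 0,"ay": 0,"az": 0,"jaw": -1},{"x": 0,"y": 0,"z": 0,"ax": 0,"ay": 0,"az": 0,"jaw": -1},{"x": 0,"y": 0,"z": -0.1,"ax": 0,"ay": 0,"az": 0,"jaw": -1},{"x": 0,"y": 0,"z": -0.25,"ax": 0,"ay": 0,"az": 0,"jaw": -1},{"x": 0,"y": 0,"z": -0.42,"ax": 0,"ay": 0,"az": 0,"jaw": -1},{"x": 0,"y": 0,"z": -0.58,"ax": 0,"ay": 0,"az": 0,"jaw": -1},{"x": 0,"y": 0,"z": -0.58,"ax": 0,"ay": 0,"az": 0,"jaw": -1}])

```text
time: 12.65
tool_pos: [447.5, -93.4, 121.7]
tcp_rot: [3.141, 0.005, 2.617]
contact_force: [-0.6, 0.3, -0.9]
grip_width: 51.1
finger_force: 30.0
```

Run:
```python
from h import *
p,d=bot.capture("scene");w=cloud("scene",d)
print(bot.get_obs()["tool_pos"],bot.get_obs()["tcp_rot"])
print("tape",topc(w,(658,-33.6),45,22,33))
cv2.imwrite("pics/s2.png",cv2.resize(p[120:300,180:400,::-1],None,fx=3,fy=3))
plan([[(560,-20,120,2.297)],[(611.5,18.6,110,2.297),(611.5,18.6,50,2.297),(611.5,18.6,13,2.297)]])
```

```text
[446.53847231 -93.09393608 120.24936657] [3.14125292e+00 1.58564093e-03 2.61698470e+00]
tape (273, array([659.6, -30.8,  33.4]), array([659.3, -31.6]), np.float64(27.8))
0 (560, -20, 120, 2.297) x -0.308 y 0.600 z 0.001 az 0.306
1 (611.5, 18.6, 110, 2.297) x -0.027 y 0.321 z 0.050 az -0.000
1 (611.5, 18.6, 50, 2.297) x -0.027 y 0.321 z 0.350 az -0.000
1 (611.5, 18.6, 13, 2.297) x -0.027 y 0.321 z 0.535 az -0.000
```

View pics/s2.png

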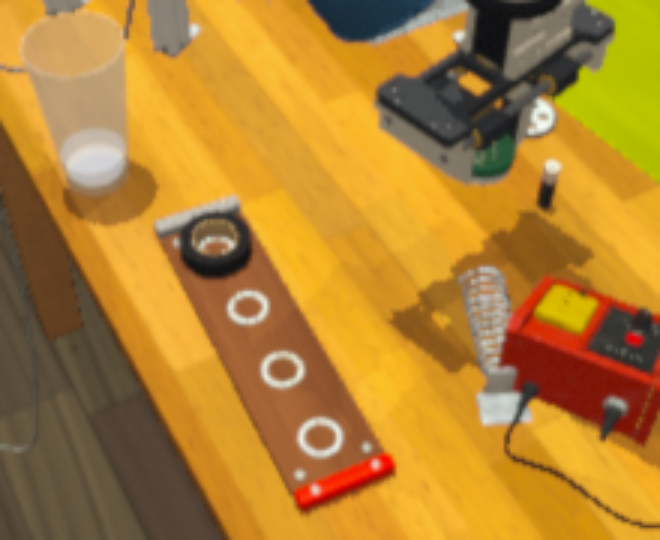

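The tape stands centred on the mark next to grey, at (216,242) in the crop, and the tin is held. I'll carry the tin to its mark.

Call:
send_rows(rows=[{"x": -0.05,"y": 0.1,"z": 0,"ax": 0,"ay": 0,"az": 0.05,"jaw": -1},{"x": -0.1,"y": 0.2,"z": 0,"ax": 0,"ay": 0,"az": 0.1,"jaw": -1},{"x": -0.15,"y": 0.3,"z": 0,"ax": 0,"ay": 0,"az": 0.15,"jaw": -1},{"x": -0.2,"y": 0.4,"z": 0,"ax": 0,"ay": 0,"az": 0.2,"jaw": -1},{"x": -0.26,"y": 0.5,"z": 0,"ax": 0,"ay": 0,"az": 0.26,"jaw": -1},{"x": -0.308,"y": 0.6,"z": 0,"ax": 0,"ay": 0,"az": 0.306,"jaw": -1},{"x": -0.308,"y": 0.6,"z": 0,"ax": 0,"ay": 0,"az": 0.306,"jaw": -1},{"x": -0.308,"y": 0.6,"z": 0,"ax": 0,"ay": 0,"az": 0.306,"jaw": -1},{"x": -0.308,"y": 0.6,"z": 0,"ax": 0,"ay": 0,"az": 0.306,"jaw": -1},{"x": -0.308,"y": 0.6,"z": 0,"ax": 0,"ay": 0,"az": 0.306,"jaw": -1}])

```text
time: 13.95
tool_pos: [559.4, -20.4, 119.9]
tcp_rot: [-3.142, -0.0, 2.296]
contact_force: [0.5, -0.5, -0.6]
grip_width: 50.8
finger_force: 30.0
```

Call:
send_rows(rows=[{"x": -0.01,"y": 0.12,"z": 0,"ax": 0,"ay": 0,"az": 0,"jaw": -1},{"x": -0.02,"y": 0.24,"z": 0.02,"ax": 0,"ay": 0,"az": 0,"jaw": -1},{"x": -0.027,"y": 0.321,"z": 0.06,"ax": 0,"ay": 0,"az": 0,"jaw": -1},{"x": -0.027,"y": 0.321,"z": 0.16,"ax": 0,"ay": 0,"az": 0,"jaw": -1},{"x": -0.027,"y": 0.321,"z": 0.26,"ax": 0,"ay": 0,"az": 0,"jaw": -1},{"x": -0.027,"y": 0.321,"z": 0.36,"ax": 0,"ay": 0,"az": 0,"jaw": -1},{"x": -0.027,"y": 0.321,"z": 0.45,"ax": 0,"ay": 0,"az": 0,"jaw": -1},{"x": -0.027,"y": 0.321,"z": 0.5,"ax": 0,"ay": 0,"az": 0,"jaw": -1},{"x": -0.027,"y": 0.321,"z": 0.5,"ax": 0,"ay": 0,"az": 0,"jaw": -1},{"x": -0.027,"y": 0.321,"z": 0.5,"ax": 0,"ay": 0,"az": 0,"jaw": -1}])

```text
time: 15.2
tool_pos: [611.9, 18.5, 20.6]
tcp_rot: [3.141, 0.001, 2.297]
contact_force: [0.4, -0.4, 0.5]
grip_width: 51.1
finger_force: 30.0
```

Run:
```python
from h import *
o=bot.get_obs();print(o["tool_pos"],o["tcp_rot"][2])
Y=2.297
plan([[(611.5,18.6,12.6,Y)]])
plan([[(611.5,18.6,110,Y)],[(500,110,120,Y)],[(373,235.7,110,Y),(373,235.7,4,Y)],[(373,235.7,120,Y)],[(480,145,120,Y)],[(565.1,71.05,110,Y),(565.1,71.05,13,Y)]],(611.5,18.6,12.6,Y))
```

```text
[611.8855271   18.52283844  20.59252557] 2.2966045593797957
0 (611.5, 18.6, 12.6, 2.297) x 0.002 y -0.001 z 0.040 az -0.000
0 (611.5, 18.6, 110, 2.297) x 0.000 y 0.000 z -0.487 az -0.000
1 (500, 110, 120, 2.297) x 0.712 y -0.113 z -0.050 az -0.000
2 (373, 235.7, 110, 2.297) x 0.892 y -0.057 z 0.050 az -0.000
2 (373, 235.7, 4, 2.297) x 0.892 y -0.057 z 0.580 az -0.000
3 (373, 235.7, 120, 2.297) x 0.000 y 0.000 z -0.580 az -0.000
4 (480, 145, 120, 2.297) x -0.694 y 0.099 z -0.000 az -0.000
5 (565.1, 71.05, 110, 2.297) x -0.559 y 0.073 z 0.050 az -0.000
5 (565.1, 71.05, 13, 2.297) x -0.559 y 0.073 z 0.535 az -0.000
```

Call:
send_rows(rows=[{"x": 0,"y": 0,"z": 0.02,"ax": 0,"ay": 0,"az": 0,"jaw": -1},{"x": 0,"y": 0,"z": 0.04,"ax": 0,"ay": 0,"az": 0,"jaw": -1},{"x": 0,"y": 0,"z": 0.04,"ax": 0,"ay": 0,"az": 0,"jaw": -1},{"x": 0,"y": 0,"z": 0.04,"ax": 0,"ay": 0,"az": 0,"jaw": -1},{"x": 0,"y": 0,"z": 0.04,"ax": 0,"ay": 0,"az": 0,"jaw": 0.5},{"x": 0,"y": 0,"z": 0.04,"ax": 0,"ay": 0,"az": 0,"jaw": 0.5},{"x": 0,"y": 0,"z": 0.04,"ax": 0,"ay": 0,"az": 0,"jaw": 0.5},{"x": 0,"y": 0,"z": 0.0,"ax": 0,"ay": 0,"az": 0,"jaw": 0.5},{"x": 0,"y": 0,"z": -0.2,"ax": 0,"ay": 0,"az": 0,"jaw": 0.5},{"x": 0,"y": 0,"z": -0.447,"ax": 0,"ay": 0,"az": 0,"jaw": 0.5}])

```text
time: 16.45
tool_pos: [610.7, 18.6, 109.9]
tcp_rot: [-3.14, -0.002, 2.297]
contact_force: [1.4, 0.1, 0.4]
grip_width: 68.6
finger_force: 0.0
```

Call:
send_rows(rows=[{"x": 0.15,"y": -0.02,"z": -0.05,"ax": 0,"ay": 0,"az": 0,"jaw": 0.4},{"x": 0.35,"y": -0.06,"z": -0.05,"ax": 0,"ay": 0,"az": 0,"jaw": 0.4},{"x": 0.55,"y": -0.09,"z": -0.05,"ax": 0,"ay": 0,"az": 0,"jaw": 0.4},{"x": 0.712,"y": -0.113,"z": -0.05,"ax": 0,"ay": 0,"az": 0,"jaw": 0.4},{"x": 0.712,"y": -0.113,"z": -0.05,"ax": 0,"ay": 0,"az": 0,"jaw": 0.4},{"x": 0.712,"y": -0.113,"z": -0.05,"ax": 0,"ay": 0,"az": 0,"jaw": 0.4},{"x": 0.712,"y": -0.113,"z": -0.05,"ax": 0,"ay": 0,"az": 0,"jaw": 0.4},{"x": 0.712,"y": -0.113,"z": -0.05,"ax": 0,"ay": 0,"az": 0,"jaw": 0.4},{"x": 0.712,"y": -0.113,"z": -0.05,"ax": 0,"ay": 0,"az": 0,"jaw": 0.4},{"x": 0.712,"y": -0.113,"z": -0.05,"ax": 0,"ay": 0,"az": 0,"jaw": 0.4}])

```text
time: 17.7
tool_pos: [500.0, 110.0, 119.2]
tcp_rot: [-3.142, -0.0, 2.296]
contact_force: [0.7, 0.4, 1.2]
grip_width: 64.6
finger_force: 0.0
```

Call:
send_rows(rows=[{"x": 0.2,"y": -0.01,"z": 0,"ax": 0,"ay": 0,"az": 0,"jaw": 0.4},{"x": 0.45,"y": -0.03,"z": 0.02,"ax": 0,"ay": 0,"az": 0,"jaw": 0.4},{"x": 0.7,"y": -0.05,"z": 0.04,"ax": 0,"ay": 0,"az": 0,"jaw": 0.4},{"x": 0.892,"y": -0.057,"z": 0.05,"ax": 0,"ay": 0,"az": 0,"jaw": 0.4},{"x": 0.892,"y": -0.057,"z": 0.05,"ax": 0,"ay": 0,"az": 0,"jaw": 0.4},{"x": 0.892,"y": -0.057,"z": 0.2,"ax": 0,"ay": 0,"az": 0,"jaw": 0.4},{"x": 0.892,"y": -0.057,"z": 0.35,"ax": 0,"ay": 0,"az": 0,"jaw": 0.4},{"x": 0.892,"y": -0.057,"z": 0.48,"ax": 0,"ay": 0,"az": 0,"jaw": 0.4},{"x": 0.892,"y": -0.057,"z": 0.58,"ax": 0,"ay": 0,"az": 0,"jaw": 0.4},{"x": 0.892,"y": -0.057,"z": 0.58,"ax": 0,"ay": 0,"az": 0,"jaw": 0.4}])

```text
time: 18.95
tool_pos: [373.0, 235.1, 2.3]
tcp_rot: [-3.139, -0.001, 2.296]
contact_force: [-0.2, -0.4, -0.2]
grip_width: 64.0
finger_force: 0.0
```

Call:
send_rows(rows=[{"x": 0,"y": 0,"z": 0,"ax": 0,"ay": 0,"az": 0,"jaw": -1},{"x": 0,"y": 0,"z": 0,"ax": 0,"ay": 0,"az": 0,"jaw": -1},{"x": 0,"y": 0,"z": 0,"ax": 0,"ay": 0,"az": 0,"jaw": -1},{"x": 0,"y": 0,"z": 0,"ax": 0,"ay": 0,"az": 0,"jaw": -1},{"x": 0,"y": 0,"z": 0,"ax": 0,"ay": 0,"az": 0,"jaw": -1},{"x": 0,"y": 0,"z": 0,"ax": 0,"ay": 0,"az": 0,"jaw": -1},{"x": 0,"y": 0,"z": 0,"ax": 0,"ay": 0,"az": 0,"jaw": -1},{"x": 0,"y": 0,"z": 0,"ax": 0,"ay": 0,"az": 0,"jaw": -1},{"x": 0,"y": 0,"z": 0,"ax": 0,"ay": 0,"az": 0,"jaw": -1},{"x": 0,"y": 0,"z": 0,"ax": 0,"ay": 0,"az": 0,"jaw": -1}])

```text
time: 20.2
tool_pos: [373.7, 236.1, 4.1]
tcp_rot: [3.14, 0.001, 2.297]
contact_force: [0.3, -1.1, 5.7]
grip_width: 51.0
finger_force: 30.0
```

Run:
```python
from h import *
p,d=bot.capture("scene");w=cloud("scene",d)
o=bot.get_obs();print(o["tool_pos"],o["tcp_rot"],o["grip_width"])
print("tape",topc(w,(658,-33.6),42,22,33),"tin",topc(w,(611.5,18.6),35,22,33))
cv2.imwrite("pics/s3.png",cv2.resize(p[150:400,200:400,::-1],None,fx=2.4,fy=2.4))
```

```text
[373.70228976 236.14840949   4.05784194] [3.13982084e+00 7.64738350e-04 2.29680233e+00] 51.55119379322995
tape (271, array([659.2, -31.7,  32.1]), array([659.3, -32.1]), np.float64(28.0)) tin (284, array([612.8,  19.2,  26.5]), array([612.3,  20. ]), np.float64(27.8))
```

View pics/s3.png

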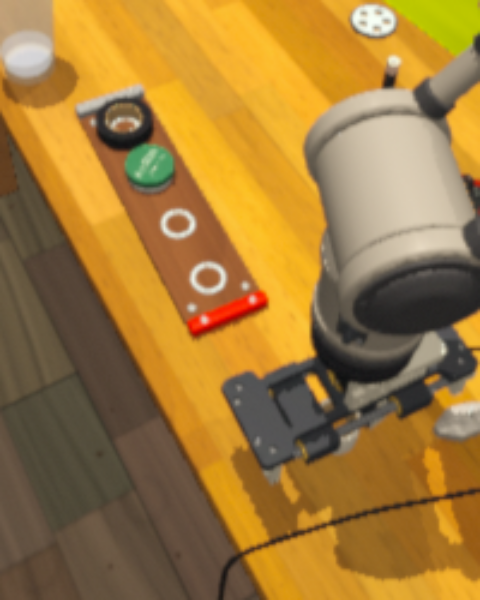

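The tape and tin are on their marks, at (124,122) and (149,166) in the crop. The label roll is gripped askew at 51 mm, so I'll open, turn about 23° and close again.

Call:
send_rows(rows=[{"x": 0,"y": 0,"z": 0,"ax": 0,"ay": 0,"az": 0,"jaw": 0.5},{"x": 0,"y": 0,"z": 0,"ax": 0,"ay": 0,"az": 0,"jaw": 0.5},{"x": 0,"y": 0,"z": 0,"ax": 0,"ay": 0,"az": 0.1,"jaw": 0.5},{"x": 0,"y": 0,"z": 0,"ax": 0,"ay": 0,"az": 0.2,"jaw": 0.5},{"x": 0,"y": 0,"z": 0,"ax": 0,"ay": 0,"az": 0.3,"jaw": 0.5},{"x": 0,"y": 0,"z": 0,"ax": 0,"ay": 0,"az": 0.38,"jaw": 0.5},{"x": 0,"y": 0,"z": 0,"ax": 0,"ay": 0,"az": 0.38,"jaw": -1},{"x": 0,"y": 0,"z": 0,"ax": 0,"ay": 0,"az": 0.38,"jaw": -1},{"x": 0,"y": 0,"z": 0,"ax": 0,"ay": 0,"az": 0.38,"jaw": -1},{"x": 0,"y": 0,"z": 0,"ax": 0,"ay": 0,"az": 0.38,"jaw": -1}])

```text
time: 21.5
tool_pos: [373.0, 236.0, 3.3]
tcp_rot: [-3.142, -0.0, 1.899]
contact_force: [0.7, 0.5, -0.5]
grip_width: 52.5
finger_force: 30.0
```

Call:
send_rows(rows=[{"x": 0,"y": 0,"z": 0,"ax": 0,"ay": 0,"az": 0,"jaw": -1},{"x": 0,"y": 0,"z": 0,"ax": 0,"ay": 0,"az": 0,"jaw": -1},{"x": 0,"y": 0,"z": 0,"ax": 0,"ay": 0,"az": 0,"jaw": -1},{"x": 0,"y": 0,"z": 0,"ax": 0,"ay": 0,"az": 0,"jaw": -1},{"x": 0,"y": 0,"z": 0,"ax": 0,"ay": 0,"az": 0,"jaw": -1},{"x": 0,"y": 0,"z": 0,"ax": 0,"ay": 0,"az": 0,"jaw": -1},{"x": 0,"y": 0,"z": 0,"ax": 0,"ay": 0,"az": 0,"jaw": -1},{"x": 0,"y": 0,"z": 0,"ax": 0,"ay": 0,"az": 0,"jaw": -1},{"x": 0,"y": 0,"z": 0,"ax": 0,"ay": 0,"az": 0,"jaw": -1},{"x": 0,"y": 0,"z": 0,"ax": 0,"ay": 0,"az": 0,"jaw": -1}])

```text
time: 22.75
tool_pos: [373.0, 236.0, 3.3]
tcp_rot: [3.142, -0.0, 1.899]
contact_force: [-0.3, 0.2, -0.3]
grip_width: 52.3
finger_force: 30.0
```

Call:
send_rows(rows=[{"x": 0,"y": 0,"z": 0,"ax": 0,"ay": 0,"az": 0,"jaw": 0.5},{"x": 0,"y": 0,"z": 0,"ax": 0,"ay": 0,"az": 0,"jaw": 0.5},{"x": 0,"y": 0,"z": 0,"ax": 0,"ay": 0,"az": -0.13,"jaw": 0.5},{"x": 0,"y": 0,"z": 0,"ax": 0,"ay": 0,"az": -0.26,"jaw": 0.5},{"x": 0,"y": 0,"z": 0,"ax": 0,"ay": 0,"az": -0.39,"jaw": 0.5},{"x": 0,"y": 0,"z": 0,"ax": 0,"ay": 0,"az": -0.52,"jaw": 0.5},{"x": 0,"y": 0,"z": 0,"ax": 0,"ay": 0,"az": -0.65,"jaw": 0.5},{"x": 0,"y": 0,"z": 0,"ax": 0,"ay": 0,"az": -0.755,"jaw": 0.5},{"x": 0,"y": 0,"z": 0,"ax": 0,"ay": 0,"az": -0.755,"jaw": 0.5},{"x": 0,"y": 0,"z": 0,"ax": 0,"ay": 0,"az": -0.755,"jaw": 0.3}])

```text
time: 24.0
tool_pos: [373.0, 236.0, 3.3]
tcp_rot: [3.141, 0.0, 2.687]
contact_force: [-0.5, 1.0, -0.0]
grip_width: 62.8
finger_force: 0.0
```

Call:
send_rows(rows=[{"x": 0,"y": 0,"z": 0,"ax": 0,"ay": 0,"az": 0,"jaw": -1},{"x": 0,"y": 0,"z": 0,"ax": 0,"ay": 0,"az": 0,"jaw": -1},{"x": 0,"y": 0,"z": 0,"ax": 0,"ay": 0,"az": 0,"jaw": -1},{"x": 0,"y": 0,"z": 0,"ax": 0,"ay": 0,"az": 0,"jaw": -1},{"x": 0,"y": 0,"z": 0,"ax": 0,"ay": 0,"az": 0,"jaw": -1},{"x": 0,"y": 0,"z": 0,"ax": 0,"ay": 0,"az": 0,"jaw": -1},{"x": 0,"y": 0,"z": 0,"ax": 0,"ay": 0,"az": 0,"jaw": -1},{"x": 0,"y": 0,"z": 0,"ax": 0,"ay": 0,"az": 0,"jaw": -1},{"x": 0,"y": 0,"z": 0,"ax": 0,"ay": 0,"az": 0,"jaw": -1},{"x": 0,"y": 0,"z": 0,"ax": 0,"ay": 0,"az": 0,"jaw": -1}])

```text
time: 25.25
tool_pos: [373.0, 236.0, 3.3]
tcp_rot: [3.142, -0.0, 2.689]
contact_force: [0.5, -0.2, -0.2]
grip_width: 40.3
finger_force: 28.4
```

Now it is aligned at 40 mm, so I'll lift and carry it.

Run:
```python
from h import *
Y=2.297
plan([[(373,236,120,2.689)],[(480,145,120,Y)],[(565.1,71.05,110,Y),(565.1,71.05,30,Y)]])
```

```text
0 (373, 236, 120, 2.689) x -0.000 y 0.000 z -0.583 az 0.000
1 (480, 145, 120, 2.297) x -0.680 y -0.175 z -0.000 az 0.374
2 (565.1, 71.05, 110, 2.297) x -0.559 y 0.073 z 0.050 az -0.000
2 (565.1, 71.05, 30, 2.297) x -0.559 y 0.073 z 0.450 az -0.000
```

Call:
send_rows(rows=[{"x": 0,"y": 0,"z": -0.08,"ax": 0,"ay": 0,"az": 0,"jaw": -1},{"x": 0,"y": 0,"z": -0.2,"ax": 0,"ay": 0,"az": 0,"jaw": -1},{"x": 0,"y": 0,"z": -0.32,"ax": 0,"ay": 0,"az": 0,"jaw": -1},{"x": 0,"y": 0,"z": -0.44,"ax": 0,"ay": 0,"az": 0,"jaw": -1},{"x": 0,"y": 0,"z": -0.54,"ax": 0,"ay": 0,"az": 0,"jaw": -1},{"x": 0,"y": 0,"z": -0.583,"ax": 0,"ay": 0,"az": 0,"jaw": -1},{"x": 0,"y": 0,"z": -0.583,"ax": 0,"ay": 0,"az": 0,"jaw": -1},{"x": 0,"y": 0,"z": -0.583,"ax": 0,"ay": 0,"az": 0,"jaw": -1},{"x": 0,"y": 0,"z": -0.583,"ax": 0,"ay": 0,"az": 0,"jaw": -1},{"x": 0,"y": 0,"z": -0.583,"ax": 0,"ay": 0,"az": 0,"jaw": -1}])

```text
time: 26.5
tool_pos: [372.8, 235.9, 119.5]
tcp_rot: [-3.141, -0.001, 2.689]
contact_force: [-0.2, -0.1, 0.1]
grip_width: 40.5
finger_force: 28.4
```

Call:
send_rows(rows=[{"x": -0.1,"y": -0.02,"z": 0,"ax": 0,"ay": 0,"az": 0.06,"jaw": -1},{"x": -0.2,"y": -0.05,"z": 0,"ax": 0,"ay": 0,"az": 0.12,"jaw": -1},{"x": -0.3,"y": -0.08,"z": 0,"ax": 0,"ay": 0,"az": 0.18,"jaw": -1},{"x": -0.4,"y": -0.1,"z": 0,"ax": 0,"ay": 0,"az": 0.24,"jaw": -1},{"x": -0.5,"y": -0.13,"z": 0,"ax": 0,"ay": 0,"az": 0.3,"jaw": -1},{"x": -0.6,"y": -0.155,"z": 0,"ax": 0,"ay": 0,"az": 0.34,"jaw": -1},{"x": -0.68,"y": -0.175,"z": 0,"ax": 0,"ay": 0,"az": 0.374,"jaw": -1},{"x": -0.68,"y": -0.175,"z": 0,"ax": 0,"ay": 0,"az": 0.374,"jaw": -1},{"x": -0.68,"y": -0.175,"z": 0,"ax": 0,"ay": 0,"az": 0.374,"jaw": -1},{"x": -0.68,"y": -0.175,"z": 0,"ax": 0,"ay": 0,"az": 0.374,"jaw": -1}])

```text
time: 27.75
tool_pos: [479.5, 145.5, 119.9]
tcp_rot: [-3.141, -0.0, 2.299]
contact_force: [0.8, 0.7, -0.3]
grip_width: 40.2
finger_force: 28.4
```

Call:
send_rows(rows=[{"x": -0.14,"y": 0.02,"z": 0,"ax": 0,"ay": 0,"az": 0,"jaw": -1},{"x": -0.28,"y": 0.04,"z": 0.01,"ax": 0,"ay": 0,"az": 0,"jaw": -1},{"x": -0.42,"y": 0.06,"z": 0.03,"ax": 0,"ay": 0,"az": 0,"jaw": -1},{"x": -0.559,"y": 0.073,"z": 0.05,"ax": 0,"ay": 0,"az": 0,"jaw": -1},{"x": -0.559,"y": 0.073,"z": 0.15,"ax": 0,"ay": 0,"az": 0,"jaw": -1},{"x": -0.559,"y": 0.073,"z": 0.25,"ax": 0,"ay": 0,"az": 0,"jaw": -1},{"x": -0.559,"y": 0.073,"z": 0.35,"ax": 0,"ay": 0,"az": 0,"jaw": -1},{"x": -0.559,"y": 0.073,"z": 0.42,"ax": 0,"ay": 0,"az": 0,"jaw": -1},{"x": -0.559,"y": 0.073,"z": 0.45,"ax": 0,"ay": 0,"az": 0,"jaw": -1},{"x": -0.559,"y": 0.073,"z": 0.45,"ax": 0,"ay": 0,"az": 0,"jaw": -1}])

```text
time: 29.0
tool_pos: [565.2, 71.3, 29.9]
tcp_rot: [-3.142, -0.0, 2.298]
contact_force: [-0.6, 0.6, -0.2]
grip_width: 40.8
finger_force: 28.4
```

Run:
```python
from h import *
p,d=bot.capture("scene");w=cloud("scene",d)
o=bot.get_obs();print(o["tool_pos"],o["tcp_rot"],o["grip_width"])
print("roll",topc(w,(565,71),23,50,60))
cv2.imwrite("pics/s4.png",cv2.resize(p[120:300,180:400,::-1],None,fx=3,fy=3))
plan([[(565.1,71.05,12,2.297)]])
```

```text
[565.5352365   71.32204437  30.3368164 ] [3.14101815e+00 3.96088434e-04 2.29784379e+00] 40.38161980532381
roll (72, array([564.3,  72.7,  21. ]), array([562.1,  73.1]), np.float64(54.5))
0 (565.1, 71.05, 12, 2.297) x 0.000 y -0.003 z 0.092 az 0.001
```

View pics/s4.png

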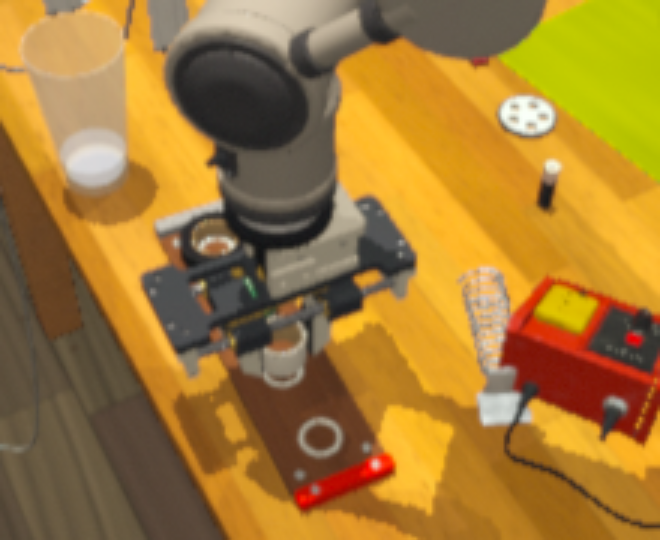

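The roll is upright just above its mark, at (284,350) in the crop. I'll lower it, release and lift.

Call:
send_rows(rows=[{"x": 0,"y": -0.002,"z": 0.03,"ax": 0,"ay": 0,"az": 0,"jaw": -1},{"x": 0,"y": -0.002,"z": 0.07,"ax": 0,"ay": 0,"az": 0,"jaw": -1},{"x": 0,"y": -0.002,"z": 0.092,"ax": 0,"ay": 0,"az": 0,"jaw": -1},{"x": 0,"y": -0.002,"z": 0.092,"ax": 0,"ay": 0,"az": 0,"jaw": -1},{"x": 0,"y": -0.002,"z": 0.092,"ax": 0,"ay": 0,"az": 0,"jaw": 0.3},{"x": 0,"y": -0.002,"z": 0.092,"ax": 0,"ay": 0,"az": 0,"jaw": 0.3},{"x": 0,"y": -0.002,"z": 0.092,"ax": 0,"ay": 0,"az": 0,"jaw": 0.3},{"x": 0,"y": -0.002,"z": 0.0,"ax": 0,"ay": 0,"az": 0,"jaw": 0.3},{"x": 0,"y": -0.002,"z": -0.2,"ax": 0,"ay": 0,"az": 0,"jaw": 0.3},{"x": 0,"y": -0.002,"z": -0.448,"ax": 0,"ay": 0,"az": 0,"jaw": 0.3}])

```text
time: 30.3
tool_pos: [564.2, 70.9, 119.8]
tcp_rot: [-3.14, -0.002, 2.298]
contact_force: [0.6, -0.0, -0.0]
grip_width: 59.5
finger_force: 0.0
```

Run:
```python
from h import *
print(bot.get_obs()["tool_pos"])
Y=1.92
plan([[(460,-60,130,Y)],[(392,-177.5,110,Y),(392,-177.5,4,Y)]],(565.1,71,120,2.297))
```

```text
[564.21185883  70.90535317 119.83941675]
0 (460, -60, 130, 1.92) x -0.141 y -0.828 z -0.050 az 0.360
1 (392, -177.5, 110, 1.92) x -0.436 y -0.520 z 0.100 az -0.000
1 (392, -177.5, 4, 1.92) x -0.436 y -0.520 z 0.630 az -0.000
```

Call:
send_rows(rows=[{"x": -0.03,"y": -0.16,"z": -0.03,"ax": 0,"ay": 0,"az": 0.07,"jaw": 0},{"x": -0.06,"y": -0.33,"z": -0.05,"ax": 0,"ay": 0,"az": 0.14,"jaw": 0},{"x": -0.09,"y": -0.5,"z": -0.05,"ax": 0,"ay": 0,"az": 0.22,"jaw": 0},{"x": -0.12,"y": -0.67,"z": -0.05,"ax": 0,"ay": 0,"az": 0.3,"jaw": 0},{"x": -0.141,"y": -0.828,"z": -0.05,"ax": 0,"ay": 0,"az": 0.36,"jaw": 0},{"x": -0.141,"y": -0.828,"z": -0.05,"ax": 0,"ay": 0,"az": 0.36,"jaw": 0},{"x": -0.141,"y": -0.828,"z": -0.05,"ax": 0,"ay": 0,"az": 0.36,"jaw": 0},{"x": -0.141,"y": -0.828,"z": -0.05,"ax": 0,"ay": 0,"az": 0.36,"jaw": 0},{"x": -0.141,"y": -0.828,"z": -0.05,"ax": 0,"ay": 0,"az": 0.36,"jaw": 0},{"x": -0.141,"y": -0.828,"z": -0.05,"ax": 0,"ay": 0,"az": 0.36,"jaw": 0}])

```text
time: 31.55
tool_pos: [460.1, -59.8, 129.4]
tcp_rot: [-3.142, -0.0, 1.921]
contact_force: [-0.1, -1.1, 0.2]
grip_width: 46.3
finger_force: 0.0
```

Run:
```python
from h import *
print(bot.get_obs()["tool_pos"],bot.get_obs()["tcp_rot"][2])
for n in("scene","top"):
    p,d=bot.capture(n);w=cloud(n,d)
    for k,c,r in(("tape",(658,-33),42),("tin",(612,19),35),):print(n,k,topc(w,c,r,22,33))
    print("roll",topc(w,(565,71),30,31,44),"batt",topc(w,(392,-177),25,45,56))
    if n=="scene": cv2.imwrite("pics/s5.png",cv2.resize(p[120:300,180:400,::-1],None,fx=3,fy=3))
```

```text
[460.08454226 -59.84938822 129.41852728] 1.9214636660332989
scene tape (273, array([658.4, -32.7,  32. ]), array([658.9, -33.1]), np.float64(27.7))
scene tin (289, array([613.1,  20.6,  26.3]), array([612.1,  20.8]), np.float64(27.9))
roll (110, array([566.8,  72.1,  20.2]), array([566.1,  71.9]), np.float64(36.1)) batt (22, array([ 393.9, -176.4,    7.3]), array([ 393.6, -175.8]), np.float64(49.6))
top tape (257, array([656.3, -33.7,  31.1]), array([656.3, -34. ]), np.float64(26.0))
top tin (263, array([609.7,  18.5,  25.7]), array([609.7,  18.1]), np.float64(25.6))
roll (63, array([563.7,  70.6,  19.6]), array([564.1,  69.7]), np.float64(35.0)) batt 0
```

View pics/s5.png

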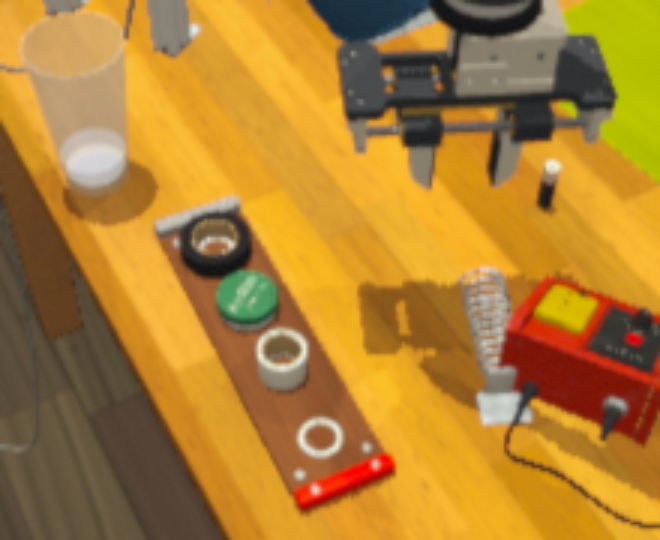

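The tape, tin and roll are each centred on their marks to about 1 mm. The last open mark is at (320,437) in the crop and the battery at (550,185) is clear to grasp.

Call:
send_rows(rows=[{"x": -0.14,"y": -0.17,"z": 0.03,"ax": 0,"ay": 0,"az": 0,"jaw": 0},{"x": -0.29,"y": -0.35,"z": 0.06,"ax": 0,"ay": 0,"az": 0,"jaw": 0},{"x": -0.436,"y": -0.52,"z": 0.1,"ax": 0,"ay": 0,"az": 0,"jaw": 0},{"x": -0.436,"y": -0.52,"z": 0.1,"ax": 0,"ay": 0,"az": 0,"jaw": 0},{"x": -0.436,"y": -0.52,"z": 0.2,"ax": 0,"ay": 0,"az": 0,"jaw": 0},{"x": -0.436,"y": -0.52,"z": 0.33,"ax": 0,"ay": 0,"az": 0,"jaw": 0},{"x": -0.436,"y": -0.52,"z": 0.46,"ax": 0,"ay": 0,"az": 0,"jaw": 0},{"x": -0.436,"y": -0.52,"z": 0.57,"ax": 0,"ay": 0,"az": 0,"jaw": 0},{"x": -0.436,"y": -0.52,"z": 0.628,"ax": 0,"ay": 0,"az": 0,"jaw": 0},{"x": -0.436,"y": -0.52,"z": 0.628,"ax": 0,"ay": 0,"az": 0,"jaw": 0}])

```text
time: 32.9
tool_pos: [392.2, -177.2, 3.6]
tcp_rot: [-3.141, -0.001, 1.921]
contact_force: [0.7, -0.7, -0.3]
grip_width: 45.8
finger_force: 0.0
```

Call:
send_rows(rows=[{"x": 0,"y": 0,"z": 0,"ax": 0,"ay": 0,"az": 0,"jaw": -0.3},{"x": 0,"y": 0,"z": 0,"ax": 0,"ay": 0,"az": 0,"jaw": -0.5},{"x": 0,"y": 0,"z": 0,"ax": 0,"ay": 0,"az": 0,"jaw": -0.6},{"x": 0,"y": 0,"z": 0,"ax": 0,"ay": 0,"az": 0,"jaw": -0.65},{"x": 0,"y": 0,"z": 0,"ax": 0,"ay": 0,"az": 0,"jaw": -1},{"x": 0,"y": 0,"z": 0,"ax": 0,"ay": 0,"az": 0,"jaw": -1},{"x": 0,"y": 0,"z": 0,"ax": 0,"ay": 0,"az": 0,"jaw": -1},{"x": 0,"y": 0,"z": 0,"ax": 0,"ay": 0,"az": 0,"jaw": -1},{"x": 0,"y": 0,"z": 0,"ax": 0,"ay": 0,"az": 0,"jaw": -1},{"x": 0,"y": 0,"z": 0,"ax": 0,"ay": 0,"az": 0,"jaw": -1}])

```text
time: 34.15
tool_pos: [392.2, -177.8, 4.1]
tcp_rot: [3.141, 0.0, 1.921]
contact_force: [-0.7, 0.0, 6.1]
grip_width: 15.4
finger_force: 30.0
```

Run:
```python
from h import *
o=bot.get_obs();print(o["tool_pos"],o["tcp_rot"],o["grip_width"])
plan([[(392,-177.5,150,1.92)],[(450,-60,150,2.1)],[(490,40,150,2.297)],[(519,123.3,130,2.297),(519,123.3,40,2.297)],])
```

```text
[ 392.23592175 -177.83338615    4.08642937] [3.14129947e+00 2.81373896e-04 1.92063619e+00] 15.358429599359598
0 (392, -177.5, 150, 1.92) x 0.002 y -0.001 z -0.730 az 0.001
1 (450, -60, 150, 2.1) x 0.453 y 0.474 z -0.000 az -0.172
2 (490, 40, 150, 2.297) x 0.331 y 0.425 z -0.000 az -0.188
3 (519, 123.3, 130, 2.297) x 0.215 y 0.385 z 0.100 az -0.000
3 (519, 123.3, 40, 2.297) x 0.215 y 0.385 z 0.550 az -0.000
```

Call:
send_rows(rows=[{"x": 0,"y": 0,"z": -0.06,"ax": 0,"ay": 0,"az": 0,"jaw": -1},{"x": 0,"y": 0,"z": -0.15,"ax": 0,"ay": 0,"az": 0,"jaw": -1},{"x": 0,"y": 0,"z": -0.27,"ax": 0,"ay": 0,"az": 0,"jaw": -1},{"x": 0,"y": 0,"z": -0.4,"ax": 0,"ay": 0,"az": 0,"jaw": -1},{"x": 0,"y": 0,"z": -0.53,"ax": 0,"ay": 0,"az": 0,"jaw": -1},{"x": 0,"y": 0,"z": -0.65,"ax": 0,"ay": 0,"az": 0,"jaw": -1},{"x": 0,"y": 0,"z": -0.73,"ax": 0,"ay": 0,"az": 0,"jaw": -1},{"x": 0,"y": 0,"z": -0.73,"ax": 0,"ay": 0,"az": 0,"jaw": -1},{"x": 0,"y": 0,"z": -0.73,"ax": 0,"ay": 0,"az": 0,"jaw": -1},{"x": 0,"y": 0,"z": -0.73,"ax": 0,"ay": 0,"az": 0,"jaw": -1}])

```text
time: 35.4
tool_pos: [391.7, -177.5, 149.2]
tcp_rot: [-3.141, -0.001, 1.921]
contact_force: [-0.1, -0.5, 0.5]
grip_width: 15.1
finger_force: 30.0
```

Call:
send_rows(rows=[{"x": 0.07,"y": 0.08,"z": 0,"ax": 0,"ay": 0,"az": -0.03,"jaw": -1},{"x": 0.15,"y": 0.16,"z": 0,"ax": 0,"ay": 0,"az": -0.06,"jaw": -1},{"x": 0.23,"y": 0.24,"z": 0,"ax": 0,"ay": 0,"az": -0.09,"jaw": -1},{"x": 0.31,"y": 0.32,"z": 0,"ax": 0,"ay": 0,"az": -0.12,"jaw": -1},{"x": 0.38,"y": 0.4,"z": 0,"ax": 0,"ay": 0,"az": -0.15,"jaw": -1},{"x": 0.453,"y": 0.474,"z": 0,"ax": 0,"ay": 0,"az": -0.172,"jaw": -1},{"x": 0.453,"y": 0.474,"z": 0,"ax": 0,"ay": 0,"az": -0.172,"jaw": -1},{"x": 0.453,"y": 0.474,"z": 0,"ax": 0,"ay": 0,"az": -0.172,"jaw": -1},{"x": 0.453,"y": 0.474,"z": 0,"ax": 0,"ay": 0,"az": -0.172,"jaw": -1},{"x": 0.453,"y": 0.474,"z": 0,"ax": 0,"ay": 0,"az": -0.172,"jaw": -1}])

```text
time: 36.65
tool_pos: [449.9, -60.6, 149.9]
tcp_rot: [-3.142, -0.0, 2.1]
contact_force: [-1.0, -0.8, -0.4]
grip_width: 15.1
finger_force: 30.0
```

Call:
send_rows(rows=[{"x": 0.06,"y": 0.08,"z": 0,"ax": 0,"ay": 0,"az": -0.03,"jaw": -1},{"x": 0.12,"y": 0.16,"z": 0,"ax": 0,"ay": 0,"az": -0.07,"jaw": -1},{"x": 0.19,"y": 0.24,"z": 0,"ax": 0,"ay": 0,"az": -0.11,"jaw": -1},{"x": 0.26,"y": 0.33,"z": 0,"ax": 0,"ay": 0,"az": -0.15,"jaw": -1},{"x": 0.331,"y": 0.425,"z": 0,"ax": 0,"ay": 0,"az": -0.188,"jaw": -1},{"x": 0.331,"y": 0.425,"z": 0,"ax": 0,"ay": 0,"az": -0.188,"jaw": -1},{"x": 0.331,"y": 0.425,"z": 0,"ax": 0,"ay": 0,"az": -0.188,"jaw": -1},{"x": 0.331,"y": 0.425,"z": 0,"ax": 0,"ay": 0,"az": -0.188,"jaw": -1},{"x": 0.331,"y": 0.425,"z": 0,"ax": 0,"ay": 0,"az": -0.188,"jaw": -1},{"x": 0.331,"y": 0.425,"z": 0,"ax": 0,"ay": 0,"az": -0.188,"jaw": -1}])

```text
time: 37.9
tool_pos: [489.9, 39.6, 150.0]
tcp_rot: [3.141, 0.0, 2.297]
contact_force: [0.8, -0.0, -0.5]
grip_width: 15.0
finger_force: 30.0
```

Call:
send_rows(rows=[{"x": 0.06,"y": 0.1,"z": 0,"ax": 0,"ay": 0,"az": 0,"jaw": -1},{"x": 0.12,"y": 0.2,"z": 0.02,"ax": 0,"ay": 0,"az": 0,"jaw": -1},{"x": 0.18,"y": 0.3,"z": 0.05,"ax": 0,"ay": 0,"az": 0,"jaw": -1},{"x": 0.215,"y": 0.385,"z": 0.1,"ax": 0,"ay": 0,"az": 0,"jaw": -1},{"x": 0.215,"y": 0.385,"z": 0.2,"ax": 0,"ay": 0,"az": 0,"jaw": -1},{"x": 0.215,"y": 0.385,"z": 0.3,"ax": 0,"ay": 0,"az": 0,"jaw": -1},{"x": 0.215,"y": 0.385,"z": 0.4,"ax": 0,"ay": 0,"az": 0,"jaw": -1},{"x": 0.215,"y": 0.385,"z": 0.5,"ax": 0,"ay": 0,"az": 0,"jaw": -1},{"x": 0.215,"y": 0.385,"z": 0.55,"ax": 0,"ay": 0,"az": 0,"jaw": -1},{"x": 0.215,"y": 0.385,"z": 0.55,"ax": 0,"ay": 0,"az": 0,"jaw": -1}])

```text
time: 39.15
tool_pos: [518.7, 123.2, 39.3]
tcp_rot: [-3.141, -0.001, 2.298]
contact_force: [-0.0, -0.4, 0.1]
grip_width: 15.2
finger_force: 30.0
```

Run:
```python
from h import *
o=bot.get_obs();print(o["tool_pos"],o["tcp_rot"],o["grip_width"])
p,d=bot.capture("scene")
plan([[(519,123.3,12.6,2.297)]])
cv2.imwrite("pics/s6.png",cv2.resize(p[180:330,200:380,::-1],None,fx=4,fy=4))
```

```text
[518.69870136 123.19768069  39.30376714] [-3.14055873e+00 -8.19215993e-04  2.29755941e+00] 15.204151346305224
0 (519, 123.3, 12.6, 2.297) x 0.001 y -0.000 z 0.137 az 0.001
```

View pics/s6.png

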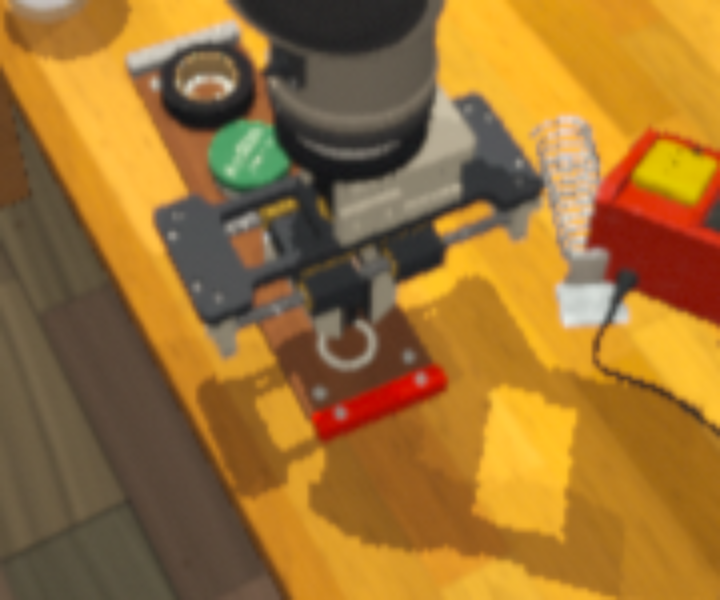

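The battery is held between the fingers just above the last mark, whose ring is at (348,342) in the crop. I'll lower it, release and lift slowly.

Call:
send_rows(rows=[{"x": 0,"y": 0,"z": 0.05,"ax": 0,"ay": 0,"az": 0,"jaw": -1},{"x": 0,"y": 0,"z": 0.09,"ax": 0,"ay": 0,"az": 0,"jaw": -1},{"x": 0,"y": 0,"z": 0.12,"ax": 0,"ay": 0,"az": 0,"jaw": -1},{"x": 0,"y": 0,"z": 0.137,"ax": 0,"ay": 0,"az": 0,"jaw": -1},{"x": 0,"y": 0,"z": 0.137,"ax": 0,"ay": 0,"az": 0,"jaw": -1},{"x": 0,"y": 0,"z": 0.137,"ax": 0,"ay": 0,"az": 0,"jaw": -1},{"x": 0,"y": 0,"z": 0.137,"ax": 0,"ay": 0,"az": 0,"jaw": -0.55},{"x": 0,"y": 0,"z": 0.137,"ax": 0,"ay": 0,"az": 0,"jaw": -0.3},{"x": 0,"y": 0,"z": 0.137,"ax": 0,"ay": 0,"az": 0,"jaw": -0.1},{"x": 0,"y": 0,"z": 0.137,"ax": 0,"ay": 0,"az": 0,"jaw": 0}])

```text
time: 40.45
tool_pos: [519.0, 123.3, 12.6]
tcp_rot: [3.141, 0.0, 2.298]
contact_force: [-0.5, 0.1, 0.8]
grip_width: 44.1
finger_force: 0.0
```

Call:
send_rows(rows=[{"x": 0,"y": 0,"z": 0,"ax": 0,"ay": 0,"az": 0,"jaw": 0},{"x": 0,"y": 0,"z": -0.08,"ax": 0,"ay": 0,"az": 0,"jaw": 0},{"x": 0,"y": 0,"z": -0.2,"ax": 0,"ay": 0,"az": 0,"jaw": 0},{"x": 0,"y": 0,"z": -0.33,"ax": 0,"ay": 0,"az": 0,"jaw": 0},{"x": 0,"y": 0,"z": -0.46,"ax": 0,"ay": 0,"az": 0,"jaw": 0},{"x": 0,"y": 0,"z": -0.6,"ax": 0,"ay": 0,"az": 0,"jaw": 0},{"x": 0.2,"y": -0.2,"z": -0.65,"ax": 0,"ay": 0,"az": 0,"jaw": 0},{"x": 0.4,"y": -0.4,"z": -0.65,"ax": 0,"ay": 0,"az": 0,"jaw": 0},{"x": 0.5,"y": -0.5,"z": -0.65,"ax": 0,"ay": 0,"az": 0,"jaw": 0},{"x": 0.5,"y": -0.5,"z": -0.65,"ax": 0,"ay": 0,"az": 0,"jaw": 0}])

```text
time: 41.7
tool_pos: [376.6, 131.7, 143.7]
tcp_rot: [3.14, 0.001, 2.299]
contact_force: [0.4, -0.2, -0.1]
grip_width: 46.2
finger_force: 0.0
```

Run:
```python
from h import *
o=bot.get_obs();print(o["tool_pos"],np.abs(o["dq"]).max())
for n in("scene","top"):
    p,d=bot.capture(n);w=cloud(n,d)
    for k,c,r,a,b in(("tape",(658,-33),42,22,33),("tin",(612,19),35,22,33),("roll",(565,71),30,31,44),("batt",(519,123),30,50,64),("wheel",(426,-287),40,3,12)):print(n,k,topc(w,c,r,a,b))
    if n=="scene": cv2.imwrite("pics/s7.png",cv2.resize(p[140:320,200:400,::-1],None,fx=3.3,fy=3.3))
```

```text
[376.56691615 131.70822076 143.69218041] 0.07918065153948199
scene tape (273, array([659. , -32.4,  32.1]), array([658.8, -32.4]), np.float64(27.6))
scene tin (283, array([613.1,  19.6,  26.6]), array([612.3,  19.5]), np.float64(27.8))
scene roll (110, array([565.9,  72. ,  19.8]), array([566.2,  72. ]), np.float64(36.2))
scene batt (40, array([520.5, 124.1,   7.8]), array([520.2, 124. ]), np.float64(57.4))
scene wheel (85, array([ 437.1, -281.2,   29.4]), array([ 446.9, -281.2]), np.float64(6.4))
top tape (260, array([656. , -33.9,  31.3]), array([656.2, -34. ]), np.float64(26.0))
top tin (260, array([609.7,  18.9,  25.9]), array([609.8,  18.1]), np.float64(25.9))
top roll (69, array([563.4,  70.8,  19.4]), array([562.8,  71. ]), np.float64(35.1))
top batt (22, array([518.3, 122.7,   6.6]), array([517.8, 122. ]), np.float64(55.9))
top wheel (204, array([ 424.9, -286.7,   37.9]), array([ 426.1, -290.4]), np.float64(5.1))
```

View pics/s7.png

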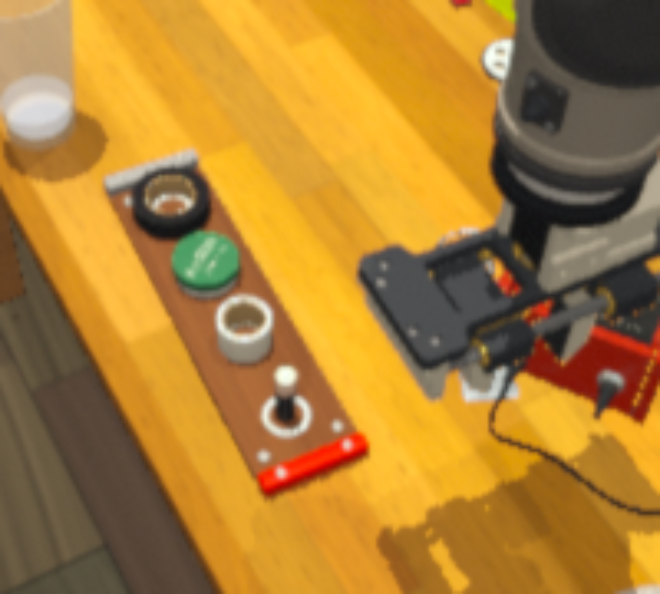

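All four stand centred and upright, in order from the red end: battery (286,410), roll, tin and tape (172,200) in the crop. The spare wheel is still in place and the gripper is clear, so I'll hand in.

```bash
python3 -c "
from plant import bot
print(bot.close_job())"
```

```text
the job is handed in; nothing more can be done
None
```

The job is handed in: battery, label roll, flux tin and tape stand upright in that order from the red end, each within about 1–2 mm of its mark's centre, with the spare wheel left alone and the gripper clear, in about 42 s.

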